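Lock the serving board onto its spindle with the horseshoe clip

TASK

The round serving stand still lacks its retaining clip. Pick up the steel horseshoe clip by its upright tab, lay it flat on the board with its mouth facing the spindle, and push it along the board's slot into the spindle's groove: the spindle floats loosely in the slot, so take up that play, snap the clip home and keep it pressed home against the spindle for about half a second with a firm but moderate 15 N or so (under 10 N is too weak, and the spindle must never take more than 25 N). Then let go, leave the clip seated and the gripper clear, and do not disturb the bowl, the jar or the spoon.

Things in the scene. Friction and masses are not known exactly. Their poses are not given: they have to be found in the camera images.
- clip: Loose plain steel horseshoe clip, about 80 g, flat on the table at the start. Origin: centre of its eye, on the underside; z up, x out of the open mouth, y across. Plate 5 mm thick. Heel from x = -42 to -8 mm, 30 mm wide; its front edge (x = -8) meets the spindle neck when home. Two sprung prongs reach to x = +12 mm, inner faces 17.6 mm apart; outer width 32 mm.
- clip_tab (a point): Middle of the clip's upright grip tab (axes as the clip's), 29 mm behind the eye and 18 mm above the underside. Tab: 26 mm long along x, 12 mm thick across y, from the plate's top up to 32 mm above the underside. Grip it across y; with the clip home the spindle head stands 4 mm in front of the tab.
- clip_throat (a point): Middle of the clip's throat, between the round nubs (radius 5 mm) on the prong ends, 7.3 mm ahead of the eye, at mid thickness. The throat is 12 mm wide and must spread to 16 mm: 3 to 7 N of push takes it over the neck (from eye 14 mm short of the axis to 7 mm short), then it snaps in; after that the push grows steeply as the heel meets the neck.
- spindle: The serving stand's upright steel spindle. Origin: on its axis at the board's top (60 mm above the table), the lower side of its groove; x along the board's dark slot. Neck in the groove: round, diameter 16 mm, 7 mm high; head above: diameter 24 mm, 14.5 mm high. It slides along x under about 2 N to a hard stop each way; total play 20 mm, it starts anywhere in it. Home: clip origin on this point.
- bowl: Bystander: steel bowl, rim radius 55 mm, 45 mm high, origin under its centre.
- jar: Bystander: closed amber glass jar, radius 27 mm, 75 mm high, origin under its centre.
- spoon: Bystander: steel spoon, 150 mm long, lying on the table, origin under its middle.
- slot (a point): The spindle's origin again, to describe the board around it: round, wooden, diameter 220 mm, centred within 10 mm of here, fixed and not turning, with a flush smooth flat steel plate and a dark shallow slot (70 mm by 19 mm, flush) along x. The clip slides on this flat top into the groove, along the slot from either end. Friction about 0.3: bearing down adds drag to the push.
Not all that is in view belongs to the job. What is meant by the clip is not black or green, and is the larger of those in its own colour.

How it is judged:
By the outcome, as a careful person would: the job done as asked, in the order asked, and still so for the second after the job is handed in, with the robot touching nothing.
It also fails if it takes over 69 s, if anything falls off the work surface, if the arm or the gripper's body presses on something with over 40 N, if the wrist force passes 120 N, or if a joint passes its speed limit or range.

ROBOT

A 6-joint arm with a two-finger parallel gripper is mounted at the origin on the work surface. World frame = base frame: x ahead of the robot, y to its left, z up, the work surface at z = 0. Lengths are in m, angles in rad, forces in N, time in s.
With the tool pointing down it reaches from about 0.275 to 0.875 m from the base axis. Payload 12.5 kg.
Tool frame: the origin (TCP) lies on the centre line of the jaws, within the pads' length; the fingertips stand r.finger_overhang ahead of it and the grasp point (between the pads) lies 3 mm ahead of it (r.finger_overhang is the distance from the TCP to the fingertips, in m); z points along the fingers, y is the line along which they close (so a half turn about z gives the same grasp; the last joint's range is limited). The gripper opens to 85 mm and grips with 20 to 120 N. Pads are 22 mm wide; open, the fingers measure 114 mm over their backs; the gripper's body (76 mm by 85 mm) begins 54 mm behind the grasp point. The pads swing forward as they close: fully open they stand 13 mm farther back than shut.
Start: joints at [1.223, 0.351, 1.652, -0, 1.139, -0.085], TCP at [0.143, 0.531, 0.253] pointing down, gripper open.
Joint ranges: [-2.75, 2.75], [-0.79, 2.1], [0.01, 2.65], [-1.57, 4.71], [0.07, 3.14], [-2.87, 2.87]. Speed limits (rad/s): [2.22, 2.22, 2.79, 3.14, 3.14, 3.14].

INTERFACE

Orientations are given as a unit quaternion [x, y, z, w].
In Python, from cell import r, optics gives the robot as it stands. The module is installed in compiled form; this text tells all that it offers. Calls block until the motion is done:
- r.move_to(position, orientation): joint-space move of the TCP to a pose.
- r.move_linear(position, rot=None, vel=0.15): straight line of the TCP; rot=None keeps the orientation; vel is the mean speed in m/s.
- r.set_joints(angles): joint-space move.
- r.set_gripper(opening, squeeze=None): opening from 0.0 (shut) to 1.0 (fully open); squeeze is the grip in N (None keeps the last); returns when the fingers have stopped.
- r.sleep(seconds).
- r.inverse_kinematics(position, orientation): joint angles nearest the present ones, or None.
- optics.get_image(name): name is "scene" or "top"; returns a dict with "pixels" (480x640x3 uint8, red, green, blue), "depth" (480x640 float32, m along the optical axis (not along the pixel's ray), 0 where there is no reading), "fx", "fy", "cx", "cy" (pixels), "camera_from_world" (4x4, takes a point from world to camera coordinates). Camera axes: x right, y down, z forward; pixel columns grow to the right and rows downward; lengths in m; the calibration is good to about 2 mm. A picture is of the moment at which its call begins.
A pose or a line that the arm cannot do raises r.PlanningError and nothing moves.
- r.hand_in(): hands the job in; it is judged then, once.
Readings, each from a call of its own:
- r.current_t(): time.
- r.current_q(): joint angles.
- r.current_qvel(): joint speeds.
- r.current_effort(): joint torques, N m.
- r.current_tool_pos(): TCP position.
- r.current_ee_rot(): TCP orientation.
- r.current_contact_force(): force on the tool from outside, world axes, zero at the start.
- r.current_torque(): the same for the moment, N m.
- r.current_opening(): opening from 0.0 (shut) to 1.0 (fully open).
- r.current_finger_force(): force on a finger pad.
Only numpy, scipy, OpenCV 4.12 (cv2) and the standard library are available. Lean on these libraries where they do the work, as an engineer would, in place of code of your own. Each camera call takes 0.05 s, during which the arm holds its last target. There are 200 camera calls.

## Working session

There is one attempt and no reset: what is moved stays moved. The work goes in short steps, each a Python script; the robot and the scene stay as the last script left them, time stands still between calls to the robot, and variables do not carry over. Pictures are saved under pics/ and viewed, at most 10 in all, crops included, and the job is handed in when it is done.

```bash
mkdir -p pics
python3 - <<'E'
from cell import r, optics
import cv2,pickle
for n in("scene","top"):
    d=optics.get_image(n);pickle.dump(d,open(n+"0.pkl","wb"))
    cv2.imwrite(f"pics/{n}0.png",d["pixels"][:,:,::-1])
print(r.current_t(),r.finger_overhang,r.current_ee_rot(),r.current_tool_pos())
E
```

```text
0.1 0.022 [ 1.31016308e-01  9.91380078e-01 -5.03870901e-04 -1.21294847e-04] [0.1427592  0.53086034 0.25282254]
```

View pics/top0.png

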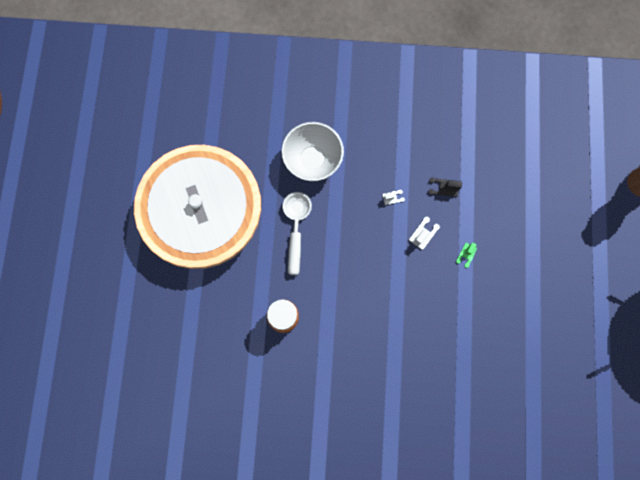

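View pics/scene0.png

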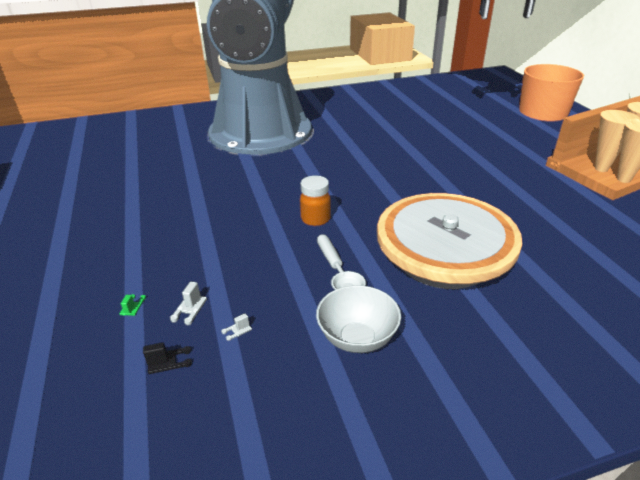

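The clip is the larger steel one, at about (424,235) in the top view, with its mouth towards the upper area. The spindle is at about (195,203). I'll enlarge both.

```bash
cat > h.py <<'E'
import numpy as np,pickle
def w(d,u,v,z):
    "pixel -> world point on plane z"
    T=np.linalg.inv(d["camera_from_world"]);o=T[:3,3]
    k=T[:3,:3]@np.array([(u-d["cx"])/d["fx"],(v-d["cy"])/d["fy"],1])
    return o+k*(z-o[2])/k[2]
def px(d,p):
    c=d["camera_from_world"]@np.append(p,1);return d["fx"]*c[0]/c[2]+d["cx"],d["fy"]*c[1]/c[2]+d["cy"]
def wd(d,u,v):
    z=d["depth"][int(v),int(u)];T=np.linalg.inv(d["camera_from_world"])
    return (T@[(u-d["cx"])/d["fx"]*z,(v-d["cy"])/d["fy"]*z,z,1])[:3]
E
python3 - <<'E'
import pickle,cv2,numpy as np
from h import *
d=pickle.load(open("top0.pkl","rb"));s=pickle.load(open("scene0.pkl","rb"))
p=d["pixels"][:,:,::-1]
a=cv2.resize(p[210:260,400:450],(400,400),interpolation=cv2.INTER_CUBIC)
b=cv2.resize(p[175:235,165:225],(400,400),interpolation=cv2.INTER_CUBIC)
cv2.imwrite("pics/crop.png",np.hstack([a,b]))
q=s["pixels"][:,:,::-1]
a=cv2.resize(q[275:335,160:220],(400,400),interpolation=cv2.INTER_CUBIC)
b=cv2.resize(q[195:255,420:480],(400,400),interpolation=cv2.INTER_CUBIC)
cv2.imwrite("pics/crops.png",np.hstack([a,b]))
print(d["camera_from_world"],d["fx"],d["cx"],d["cy"])
np.set_printoptions(precision=4,suppress=True)
for u,v in [(424,235),(195,203),(170,205),(312,150),(282,316),(295,205),(294,260)]:print(u,v,wd(d,u,v))
E
```

```text
[[ 0.07439855 -0.99722558 -0.00244853 -0.04919164]
 [-0.97608359 -0.07231786 -0.2050145   0.5518026 ]
 [ 0.20426863  0.01764276 -0.97875587  0.97811647]
 [ 0.          0.          0.          1.        ]] 602.6235749599041 302.7197209058967 229.33196829800224
424 235 [ 0.5652 -0.2212  0.0301]
195 203 [0.5807 0.1766 0.0818]
170 205 [0.5793 0.2239 0.0595]
312 150 [ 0.7166 -0.0132  0.004 ]
282 316 [0.4029 0.0145 0.0772]
295 205 [0.609  0.0102 0.0049]
294 260 [0.505  0.0037 0.0228]
```

View pics/crop.png

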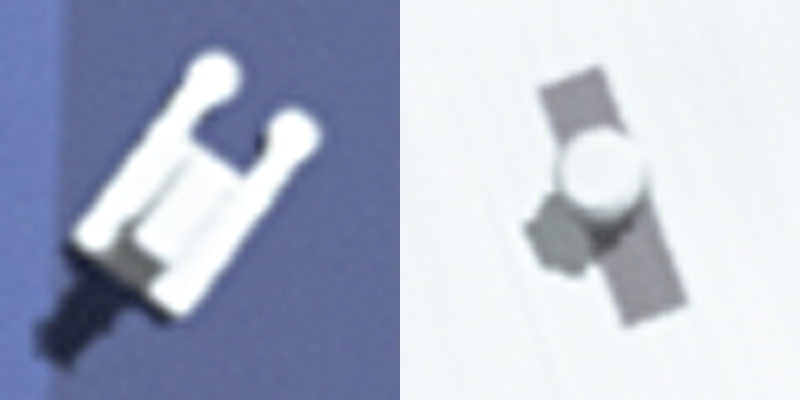

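View pics/crops.png

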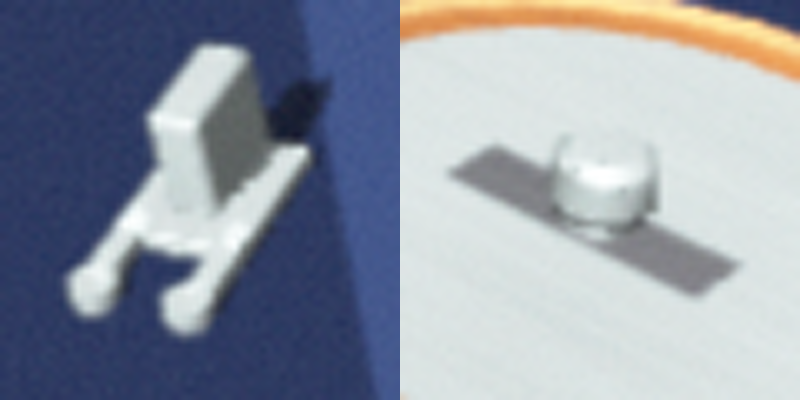

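Top view: the clip's nubs are at about (426.3,219) and (436.2,226.2), and its heel corners at about (410,239.6) and (422.3,249.3). The spindle head centre is at about (194.6,200.1), and the slot runs between about (190.3,186) and (263/6.67→203.3,221.8). Next I'll turn these into poses.

Run:
```python
import pickle
from h import *
from scipy.optimize import least_squares
np.set_printoptions(precision=4,suppress=True)
d=pickle.load(open("top0.pkl","rb"));s=pickle.load(open("scene0.pkl","rb"))
A=lambda u,v:((u+.5)/8-.5+400,(v+.5)/8-.5+210)
B=lambda u,v:((u+.5)*.15-.5+165,(v+.5)*.15-.5+175)
S=lambda u,v:((u+.5)*.15-.5+160,(v+.5)*.15-.5+275)
S2=lambda u,v:((u+.5)*.15-.5+420,(v+.5)*.15-.5+195)
# clip fit: model pts; nubs z~2.5..5, tab top corners in scene
topm=[((7.3,11,4),A(214,75)),((7.3,-11,4),A(293,133)),((-42,15,5),A(76,238)),((-42,-15,5),A(182,318))]
scm=[((7.3,11,2.5),S(185,308)),((7.3,-11,2.5),S(92,290)),((-16,6,32),S(200,125)),((-16,-6,32),S(150,117)),((-42,6,32),S(250,55)),]
def R(m,x):
    m=np.array(m)/1e3;c,n=np.cos(x[2]),np.sin(x[2]);return np.array([x[0]+c*m[0]-n*m[1],x[1]+n*m[0]+c*m[1],m[2]])
def fit(sets):
    f=lambda x:np.concatenate([np.subtract(px(D,R(m,x)),q) for D,L in sets for m,q in L])
    best=min((least_squares(f,[.57,-.22,a]) for a in np.arange(-3,3,1)),key=lambda o:o.cost);return best.x,f(best.x).reshape(-1,2)
for S_ in ([(d,topm)],[(s,scm)],[(d,topm),(s,scm)]):
    x,e=fit(S_);print("clip",x,R((-29,0,18),x));print(e)
c=[w(d,*B(u-400,v),.06) for u,v in [(541,88),(600,65),(688,303),(626,327)]]
c2=[w(s,*S2(u-400,v),.06) for u,v in [(448,173),(495,145),(742,265),(698,297)]]
for cc in(c,c2):
    cc=np.array(cc);print(cc,"mean",cc.mean(0))
e=(c[0]+c[1]-c[2]-c[3]);print("slotdir top",np.arctan2(e[1],e[0]),np.linalg.norm(e)/2)
print("c2 lens",[np.linalg.norm(c2[i]-c2[(i+1)%4]) for i in range(4)])
e=(c2[0]+c2[1]-c2[2]-c2[3]);print("slotdir sc",np.arctan2(e[1],e[0]),np.linalg.norm(e)/2)
print("head top",w(d,*B(201,168),.0815), "scene",w(s,*S2(204,152),.0815))
```

```text
clip [ 0.5882 -0.2344 -0.5707] [ 0.5637 -0.2187  0.018 ]
[[-0.1413  0.2836]
 [ 0.0134  0.1622]
 [-0.1805 -0.1571]
 [ 0.3063 -0.2817]]
clip [ 0.5882 -0.2322 -0.5991] [ 0.5642 -0.2158  0.018 ]
[[ 0.3297  0.1801]
 [ 0.3423 -0.2033]
 [-0.658   0.5335]
 [-0.7807  0.1553]
 [ 0.7866 -0.7225]]
clip [ 0.5881 -0.2327 -0.5762] [ 0.5638 -0.2169  0.018 ]
[[-0.9956  0.2152]
 [-0.8813  0.1456]
 [-1.1575 -0.3254]
 [-0.7275 -0.3789]
 [ 0.1066  0.1527]
 [-0.0602  0.0166]
 [-1.2628  0.4938]
 [-1.4795  0.2432]
 [-0.1752 -0.831 ]]
[[0.6119 0.2002 0.06  ]
 [0.6193 0.1855 0.06  ]
 [0.5576 0.1558 0.06  ]
 [0.5501 0.1711 0.06  ]] mean [0.5847 0.1781 0.06  ]
[[0.5559 0.1587 0.06  ]
 [0.5487 0.1748 0.06  ]
 [0.6111 0.205  0.06  ]
 [0.6188 0.1892 0.06  ]] mean [0.5836 0.1819 0.06  ]
slotdir top 0.4446051567798416 0.06841052372708269
c2 lens [np.float64(0.017684037316366374), np.float64(0.06929893510625673), np.float64(0.01760660518781697), np.float64(0.06989976095401511)]
slotdir sc -2.6912094088850105 0.06959933936675872
head top [0.5864 0.1777 0.0815] scene [0.5875 0.1794 0.0815]
```

```bash
cat >> h.py <<'E'
def Q(f): return np.array([np.cos(f/2),np.sin(f/2),0,0])
E
python3 - <<'E'
from cell import r, optics
from h import *
import cv2
np.set_printoptions(precision=4,suppress=True)
f=-0.575; u=np.array([np.cos(f),np.sin(f)])
t=np.array([.588,-.233])-.030*u
for k in (0,np.pi):
    print(r.inverse_kinematics([*t,.15],Q(f+k)))
r.set_gripper(.5,80)
r.move_to([*t,.14],Q(f+np.pi))
r.move_linear([*t,.0305],vel=.08)
F0=r.current_contact_force()
r.set_gripper(0,80)
print(r.current_t(),r.current_opening(),r.current_finger_force(),F0,r.current_contact_force(),r.current_tool_pos())
r.move_linear([*t,.16],vel=.1)
print(r.current_t(),r.current_opening(),r.current_contact_force(),r.current_tool_pos(),r.current_q())
d=optics.get_image("scene");pickle.dump(d,open("scene1.pkl","wb"))
x,y=px(d,[*t,.14]);x,y=int(x),int(y);print(x,y)
a=d["pixels"][max(0,y-60):y+60,max(0,x-60):x+60,::-1]
D=optics.get_image("top");pickle.dump(D,open("top1.pkl","wb"))
x,y=px(D,[*t,.14]);x,y=int(x),int(y);print(x,y)
b=D["pixels"][max(0,y-60):y+60,max(0,x-60):x+60,::-1]
cv2.imwrite("pics/g.png",np.hstack([cv2.resize(i,(400,400)) for i in(a,b)]))
E
```

```text
[-0.4447  0.5638  1.5979 -0.      0.9799  1.7011]
[-0.4447  0.5638  1.5979 -0.      0.9799 -1.4405]
5.525 0.11871420625540806 78.54349493980408 [ 0.3719 -0.9904  0.3435] [-0.686   0.4802  5.4057] [ 0.5631 -0.2168  0.031 ]
6.9667 0.12154839504923595 [-0.162   0.3851 -0.7687] [ 0.5625 -0.2166  0.1593] [-0.4447  0.5517  1.5919  0.      0.9992 -1.4405]
173 224
434 222
```

View pics/g.png

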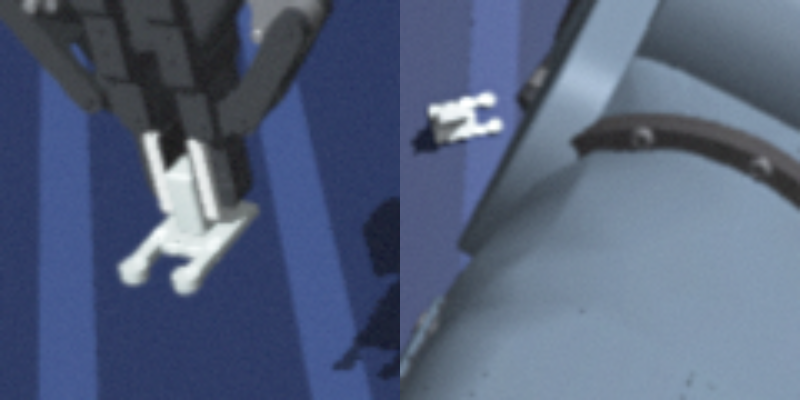

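The clip is held level by its tab. I'll carry it over to the board, hover low and check alignment in the scene view, where the mouth faces the camera.

Run:
```python
from cell import r, optics
from h import *
import cv2
np.set_printoptions(precision=4,suppress=True)
f=.447; u=np.array([np.cos(f),np.sin(f)])
t=np.array([.584,.180])-.072*u
r.move_linear([.5631,-.2168,.22],vel=.2)
r.move_to([*t,.2],Q(f+np.pi))
r.move_linear([*t,.097],vel=.1)
r.sleep(.3)
p=r.current_tool_pos();print(r.current_t(),p-[*t,.097],r.current_contact_force(),r.current_ee_rot()-Q(f+np.pi))
d=optics.get_image("scene");pickle.dump(d,open("scene2.pkl","wb"))
x,y=445,228
a=d["pixels"][y-45:y+45,x-60:x+60,::-1]
cv2.imwrite("pics/h.png",cv2.resize(a,(800,600),interpolation=cv2.INTER_CUBIC))
```

```text
10.3833 [0.0001 0.     0.0003] [ 0.1285 -0.6137 -0.3326] [-0.     -0.     -0.      0.0002]
```

View pics/h.png

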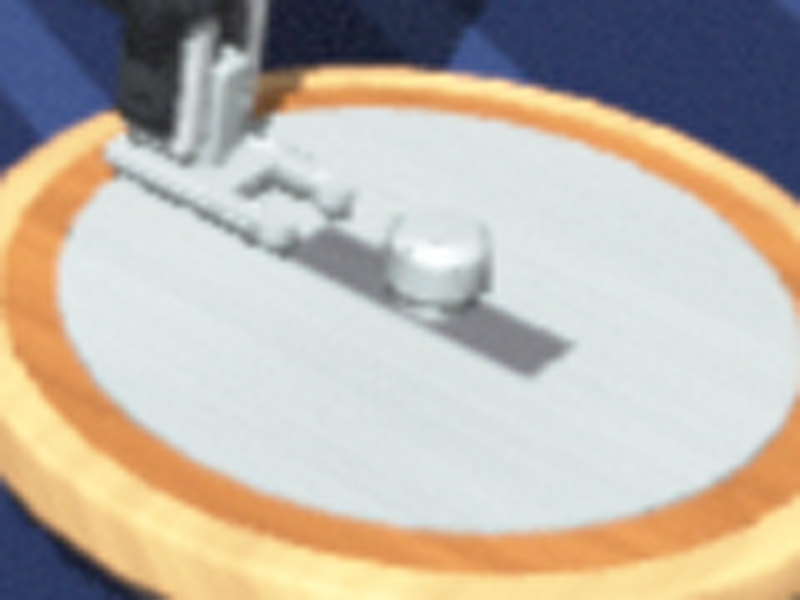

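Run:
```python
from h import *
np.set_printoptions(precision=4,suppress=True)
s=pickle.load(open("scene2.pkl","rb"))
C=lambda u,v:((u+.5)*.15-.5+385,(v+.5)*.15-.5+183)
f=.447;u=np.array([np.cos(f),np.sin(f)]);n=np.array([-u[1],u[0]])
tc=np.array([.584,.180])-.072*u
def ln(p):q=p[:2]-tc;return q@u*1e3,q@n*1e3
a=w(s,*C(333,198),.0688);b=w(s,*C(278,237),.0688)
print("nubs (along,lat) mm",ln(a),ln(b),"mid",ln((a+b)/2))
for q in [(573,346),(535,376),(322,230)]:print("slot",ln(w(s,*C(*q),.06)))
S2=lambda u,v:((u+.5)*.15-.5+420,(v+.5)*.15-.5+195)
for q in [(48,173),(95,145),(342,265),(298,297)]:print("slot0",ln(w(s,*S2(*q),.06)))
# head: top ellipse extents left/right, bottom
for q,z in [((387,235),.0745),((490,245),.0745),((438,237),.0815)]:print("head",ln(w(s,*C(*q),z)))
```

```text
nubs (along,lat) mm (np.float64(38.961837611004924), np.float64(9.316930343119635)) (np.float64(40.119700846373775), np.float64(-13.39966542326055)) mid (np.float64(39.5407692286893), np.float64(-2.041367540070434))
slot (np.float64(107.07098151914211), np.float64(10.104429568958203))
slot (np.float64(107.6991058279397), np.float64(-5.876715843655933))
slot (np.float64(38.17845450198735), np.float64(7.782641864329106))
slot0 (np.float64(37.44483996112082), np.float64(-7.059935007406616))
slot0 (np.float64(37.9202760786513), np.float64(10.617710093250484))
slot0 (np.float64(107.21892336178846), np.float64(10.817438880677662))
slot0 (np.float64(107.34407475422954), np.float64(-6.78872150052509))
head (np.float64(61.983739305014964), np.float64(-2.019270298390019))
head (np.float64(80.96624149912196), np.float64(11.503207858346304))
head (np.float64(76.17383172698352), np.float64(-3.667225502432362))
```

Run:
```python
from cell import r, optics
from h import *
import cv2
np.set_printoptions(precision=4,suppress=True)
s=pickle.load(open("scene2.pkl","rb"));print("cam",np.linalg.inv(s["camera_from_world"])[:3,3])
f=.447; u=np.array([np.cos(f),np.sin(f)])
t=np.array([.584,.180])-.072*u
F0=r.current_contact_force();z=.094
t0=r.current_t()
while z>.088:
    r.move_linear([*t,z],vel=.02);r.sleep(.05);F=r.current_contact_force()-F0
    print(round(z,4),r.current_tool_pos()[2].round(5),F)
    if F[2]>2.5:break
    z-=.0005
print(r.current_t()-t0,r.current_t())
d=optics.get_image("scene");pickle.dump(d,open("scene3.pkl","wb"))
x,y=425,215
a=d["pixels"][y-30:y+30,x-40:x+40,::-1]
cv2.imwrite("pics/i.png",cv2.resize(a,(800,600),interpolation=cv2.INTER_CUBIC))
```

```text
cam [ 1.1295 -0.1862  0.5015]
0.094 0.09387 [-0.7488 -2.1134 -0.0447]
0.0935 0.09351 [-0.2483 -0.6476  0.4921]
0.093 0.09298 [-0.061  -1.0972  0.3839]
0.0925 0.09249 [-0.3788  0.2028  1.1308]
0.092 0.09198 [ 0.5516 -0.9265 -0.022 ]
0.0915 0.09146 [-0.6102 -0.7337  0.4073]
0.091 0.09098 [-0.5088 -0.4568  0.2747]
0.0905 0.09094 [-0.9937 -1.6181  7.2212]
2.450000000000001 12.8833
```

View pics/i.png

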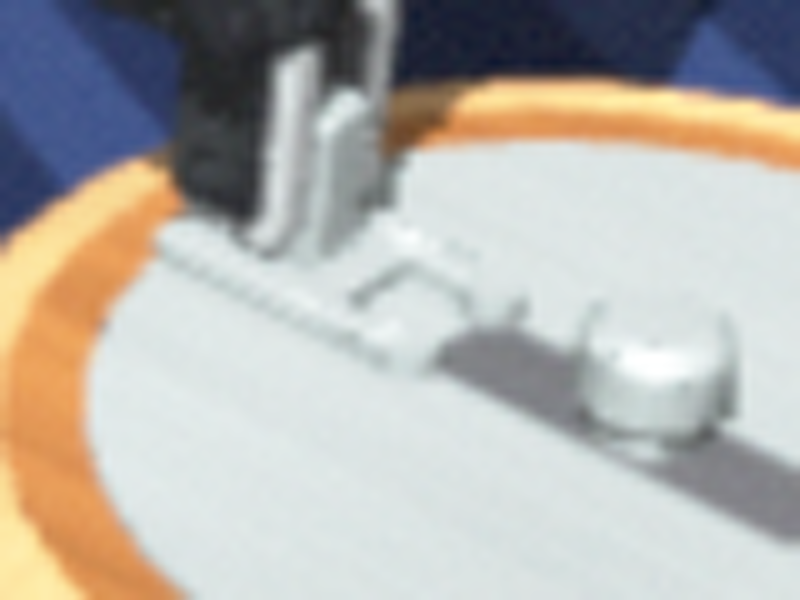

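Clip on the board: nub centres are at about (402,350) and (497,300) in the crop. The slot's lower edge runs (445,358) to (780,540), so the clip looks about 3 mm off to the right (−n). I'll quantify that.

Run:
```python
from h import *
import cv2
np.set_printoptions(precision=4,suppress=True)
s=pickle.load(open("scene3.pkl","rb"))
C=lambda u,v:((u+.5)*.1-.5+385,(v+.5)*.1-.5+185)
f=.447;u=np.array([np.cos(f),np.sin(f)]);n=np.array([-u[1],u[0]])
tc=np.array([.584,.180])-.072*u
def ln(p):q=p[:2]-tc;return np.array([q@u,q@n])*1e3
for nm,q,z in [("nubL",(402,350),.0635),("nubR",(497,300),.0635),("slotlow",(445,358),.06),("slotlow",(580,431),.06),("slotlow",(780,540),.06),("slotup",(740,435),.06),("slotup",(798,468),.06),("neckbottomfront",(650,455),.06)]:
    print(nm,ln(w(s,*C(*q),z)))
# heel back corner, tab
print("heelL back",ln(w(s,*C(160,240),.065)))
# overlay predictions in the image: clip with lateral 0 & scene bias unknown
im=cv2.resize(s["pixels"][185:245,385:465,::-1],(800,600),interpolation=cv2.INTER_CUBIC)
def P(a,l,z):
    x,y=px(s,[*(tc+u*a/1e3+n*l/1e3),z]);return int((x+.5-385)*10),int((y+.5-185)*10)
def box(x0,x1,y0,y1,z,col):
    cv2.polylines(im,[np.array([P(x0,y0,z),P(x1,y0,z),P(x1,y1,z),P(x0,y1,z)])],True,col,1,cv2.LINE_AA)
box(37,107,1.8-9.5,1.8+9.5,.06,(0,0,255))       # slot
L=-2
for l in (11,-11):
    cv2.polylines(im,[np.array([P(39.3+5*np.cos(a),L+l+5*np.sin(a),.065) for a in np.linspace(0,6.28,30)])],True,(0,255,0),1,cv2.LINE_AA)
box(-10,24,L-15,L+15,.065,(0,255,0)); box(-10,16,L-6,L+6,.092,(255,0,0))
for c in (74,):
  for z,rr in((.0815,12),(.067,12),(.06,8)):
    cv2.polylines(im,[np.array([P(c+rr*np.cos(a),1.8+rr*np.sin(a),z) for a in np.linspace(0,6.28,40)])],True,(255,0,255),1,cv2.LINE_AA)
cv2.imwrite("pics/j.png",im)
```

```text
nubL [ 36.4551 -11.5728]
nubR [38.1958 10.6733]
slotlow [39.6497 -4.0919]
slotlow [66.6192 -5.3917]
slotlow [104.6996  -7.4041]
slotup [84.5044 11.403 ]
slotup [95.8232 10.3465]
neckbottomfront [77.9872 -2.9912]
heelL back [ -9.3396 -15.989 ]
```

View pics/j.png

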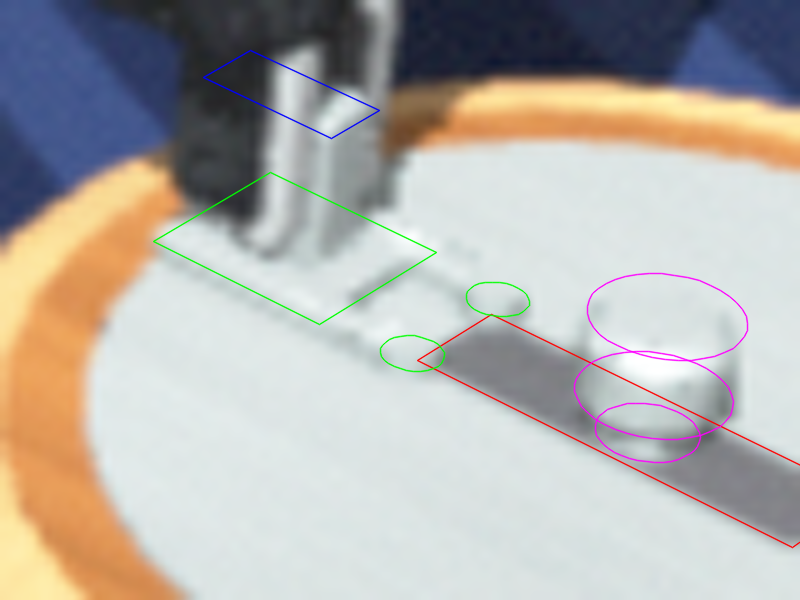

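Slot centre line reads about +1.8 mm and the clip about −1 mm, so I'll shift roughly +2.5 mm. Then I push in small force-checked steps, correcting sideways from the lateral force.

```bash
cat > push.py <<'E'
from cell import r, optics
from h import *
f=.447; u=np.array([np.cos(f),np.sin(f)]);n=np.array([-u[1],u[0]])
tc=np.array([.584,.180])-.072*u
Z=.0913
def go(a,l,z=Z,vel=.03): r.move_linear([*(tc+(u*a+n*l)/1e3),z],vel=vel)
def force(F0=0,k=6):
    return np.mean([(r.sleep(.008),r.current_contact_force())[1] for _ in range(k)],0)-F0
def pln(F): return -F[:2]@u, F[:2]@n, F[2]
E
python3 - <<'E'
from push import *
go(0,0,.094);go(0,2.5,.094);go(0,2.5);r.sleep(.2)
F0=force(k=15);np.save("F0.npy",F0);print(F0,r.current_t())
go(22,2.5,vel=.04)
a,l=22.,2.5;pk=0;ok=False
while a<68 and r.current_t()<50:
    r.sleep(.04);P,L,V=pln(force(F0))
    print(f"{r.current_t():.2f} a{a:.2f} l{l:.2f} P{P:.1f} L{L:.1f} V{V:.1f}")
    if 13.5<P<18: ok=True;break
    if P>=18: a-=.1
    elif abs(L)>6: print("lateral!");break
    else: a+=1. if P<1.5 else .5 if P<6 else .25 if P<9 else .12
    if abs(L)>1.5: l+=np.sign(L)*.25
    go(a,l)
if ok:
    t0=r.current_t()
    while r.current_t()-t0<.55: print("hold",round(r.current_t()-t0,2),np.round(pln(force(F0)),1))
np.save("al.npy",[a,l]);print(r.current_t(),r.current_tool_pos(),r.current_finger_force())
E
```

```text
[-0.1939997   0.26770598 -0.83138989] 14.025
14.82 a22.00 l2.50 P0.1 L-0.4 V-0.3
15.16 a23.00 l2.50 P-0.4 L-0.2 V-0.1
15.50 a24.00 l2.50 P-0.0 L-0.3 V-0.3
15.84 a25.00 l2.50 P-0.4 L-0.2 V-0.6
16.18 a26.00 l2.50 P0.1 L-0.3 V0.1
16.52 a27.00 l2.50 P0.1 L-0.4 V-0.1
16.87 a28.00 l2.50 P0.8 L-1.6 V-0.4
17.21 a29.00 l2.25 P1.6 L-1.8 V-0.8
17.55 a29.50 l2.00 P2.1 L-1.7 V-0.3
17.89 a30.00 l1.75 P1.9 L-1.9 V-0.6
18.23 a30.50 l1.50 P1.3 L-2.1 V-0.4
18.57 a31.50 l1.25 P1.0 L-2.0 V-0.4
18.92 a32.50 l1.00 P1.5 L-2.0 V-0.5
19.26 a33.00 l0.75 P1.5 L-2.1 V-0.7
19.60 a33.50 l0.50 P1.5 L-1.4 V-0.4
19.94 a34.00 l0.50 P2.0 L-1.2 V0.0
20.28 a34.50 l0.50 P1.6 L-1.4 V-0.8
20.62 a35.00 l0.50 P1.1 L-1.4 V-0.5
20.97 a36.00 l0.50 P1.0 L-1.4 V-0.3
21.31 a37.00 l0.50 P1.0 L-0.9 V-1.0
21.65 a38.00 l0.50 P1.2 L-1.0 V-0.6
21.99 a39.00 l0.50 P1.4 L-1.1 V-0.8
22.33 a40.00 l0.50 P2.3 L-0.9 V-0.8
22.68 a40.50 l0.50 P2.9 L-1.0 V-0.4
23.02 a41.00 l0.50 P3.3 L-1.0 V-0.8
23.36 a41.50 l0.50 P3.0 L-0.9 V-0.8
23.70 a42.00 l0.50 P3.2 L-0.8 V-0.8
24.04 a42.50 l0.50 P2.6 L-0.6 V-0.9
24.38 a43.00 l0.50 P2.4 L-0.5 V-1.1
24.73 a43.
[... 435 characters left out ...]
a54.00 l0.50 P4.3 L-0.1 V0.9
29.17 a54.50 l0.50 P7.3 L-0.1 V2.9
29.51 a54.75 l0.50 P8.8 L-0.5 V4.1
29.85 a55.00 l0.50 P10.3 L-0.7 V5.0
30.19 a55.12 l0.50 P10.7 L-0.9 V5.9
30.53 a55.24 l0.50 P11.4 L-0.9 V6.1
30.88 a55.36 l0.50 P11.8 L-0.8 V6.5
31.22 a55.48 l0.50 P12.5 L-1.0 V7.2
31.56 a55.60 l0.50 P12.8 L-0.7 V7.7
31.90 a55.72 l0.50 P13.8 L-0.8 V8.0
hold 0.0 [13.8 -1.2  8. ]
hold 0.05 [13.6 -0.9  8.1]
hold 0.1 [13.3 -1.2  8.3]
hold 0.15 [13.8 -1.1  8.2]
hold 0.2 [14.2 -0.9  8. ]
hold 0.25 [13.6 -1.1  8.4]
hold 0.3 [14.1 -1.2  8.2]
hold 0.35 [13.8 -0.8  8.1]
hold 0.4 [14.  -1.2  8.2]
hold 0.45 [13.8 -0.8  8.1]
hold 0.5 [13.9 -1.2  8.4]
32.45 [0.56735272 0.17269496 0.09107225] 79.12843823432922
```

It has snapped in and is home. The clip bears down with 8 N, so friction takes about 2.4 N of the push. I'll push a little more so the spindle itself sees about 15 N, and hold.

Run:
```python
from push import *
import cv2
F0=np.load("F0.npy");a,l=np.load("al.npy")
while a<57.5:
    a+=.2;go(a,l);r.sleep(.04);P,L,V=pln(force(F0));S=P-.3*abs(V)
    print(f"{r.current_t():.2f} a{a:.2f} P{P:.1f} L{L:.1f} V{V:.1f} S{S:.1f}")
    if S>14 or P>18.5:break
r.sleep(.5);print("held",np.round(pln(force(F0)),1))
for _ in range(6):
    a-=.35;go(a,l);P,L,V=pln(force(F0));print(f"relax a{a:.2f} P{P:.1f} V{V:.1f}")
    if P<4:break
r.set_gripper(.35);r.sleep(.2)
p=r.current_tool_pos();print(r.current_t(),r.current_finger_force(),np.round(pln(force(F0)),1))
r.move_linear([p[0],p[1],.2],vel=.08);q=r.current_q()
r.move_linear([p[0]-.12*u[0],p[1]-.12*u[1],.26],vel=.2)
r.sleep(.3);print(r.current_t())
out=[]
for nm in("scene","top"):
    d=optics.get_image(nm);x,y=map(int,px(d,[*(tc+u*.068),.06]))
    out.append(cv2.resize(d["pixels"][y-35:y+35,x-35:x+35,::-1],(400,400),interpolation=cv2.INTER_CUBIC))
cv2.imwrite("pics/k.png",np.hstack(out))
```

```text
32.79 a55.92 P15.0 L-0.9 V9.1 S12.3
33.13 a56.12 P15.7 L-1.1 V10.0 S12.7
33.48 a56.32 P16.9 L-1.0 V11.1 S13.5
33.82 a56.52 P18.2 L-1.6 V11.5 S14.7
held [17.9 -1.3 11.5]
relax a56.17 P16.2 V10.0
relax a55.82 P13.9 V8.2
relax a55.47 P12.2 V7.2
relax a55.12 P10.5 V5.4
relax a54.77 P8.5 V3.8
relax a54.42 P7.0 V2.8
36.6917 0.0 [-0.3 -0.4  0.8]
39.3667
```

View pics/k.png

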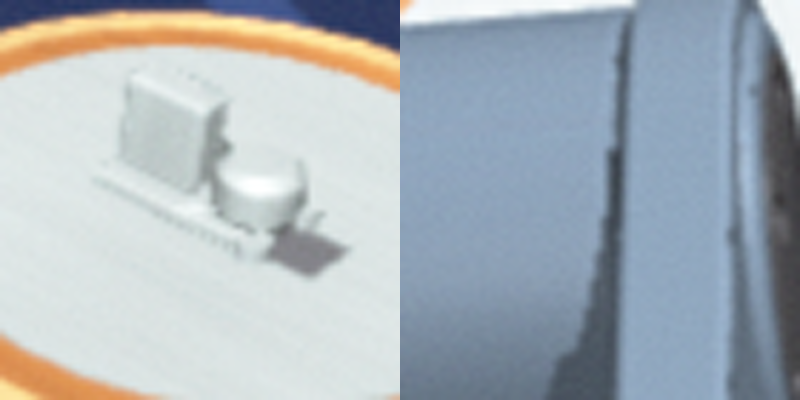

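The scene view shows the clip flat on the board, with its nubs past the spindle, the tab just behind the head at about (175,130), and the gripper clear. I'm handing in.

```bash
python3 -c "
from cell import r
print(r.hand_in())"
```

```text
the job is handed in; nothing more can be done
None
```

The clip is snapped home in the spindle's groove and lies flat on the board; it was pressed there at an estimated 14–15 N (18 N at the wrist, less board friction) for over half a second, then released with the gripper clear, and the job was handed in at about 39 s with no verdict returned.

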